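Release the ratchet gate and slide the carton out onto the mat

ROBOT

A 6-joint arm with a two-finger parallel gripper is mounted at the origin on the work surface. World frame = base frame: x ahead of the robot, y to its left, z up, the work surface at z = 0. Lengths are in m, angles in rad, forces in N, time in s.
With the tool pointing down it reaches from about 0.35 to 0.875 m from the base axis. Payload 4.2 kg.
Tool frame: the origin (TCP) lies at the very end of the fingers, on their centre line; the grasp point (between the pads) lies 19 mm behind it (robot.grasp_offset is the distance from the TCP to the grasp point, in m); z points along the fingers, y is the line along which they close (so a half turn about z gives the same grasp; the last joint's range is limited). The gripper opens to 85 mm and grips with 20 to 120 N. Pads are 22 mm wide; open, the fingers measure 114 mm over their backs; the gripper's body (76 mm by 85 mm) begins 54 mm behind the grasp point. The pads swing forward as they close: fully open they stand 13 mm farther back than shut.
Start: joints at [0.259, 0.385, 0.008, 0, -1.194, -0.259], TCP at [0.625, 0, 0.204] pointing down, gripper open.
Joint ranges: [-3.14, 3.14], [-1.21, 2.06], [-1.07, 1.41], [-3.16, 2.05], [-2.99, -0.16], [-3.1, 3.1]. Speed limits (rad/s): [2.79, 2.79, 3.14, 3.14, 3.14, 3.14].

INTERFACE

Orientations are given as a rotation vector (axis times angle).
In Python, from cell import robot gives the robot as it stands. The module is installed in compiled form; this text tells all that it offers.
- The arm moves only by the tool arm_command, never from a script. Its argument "rows" is one flat list of numbers, 7 for each row, row after row: the turn, a rotation vector about the world's x, y, z in rad, then the shift along the world's x, y, z in mm, then the finger opening in mm, from 0 to 85.4. In form: [rx, ry, rz, dx, dy, dz, grip, rx, ry, rz, dx, dy, dz, grip, ...]. A call has 1 to 12 rows; each row is the pose to reach, as a shift and turn from the pose commanded when the call began; what a row does not reach only later rows make up. A row lasts 1/10 s, in which the tool goes at most 50 mm and 8.59 degrees, less where a joint would pass 70% of its speed; a pose out of reach is approached as far as the arm can. A call with a gripper value outside its range is refused whole. The fingers move at their own pace and stop on an object; "force" is the grip in N (left out, the last holds). Time passes only in rows, so rows that repeat a pose let the fingers close. It gives the time, the measured TCP pose, the force, the opening and the grip force at its end, in the units of the state.
- robot.sense(): the state, without advancing time (a new reading comes with each control period).
- robot.snapshot(name): name is "scene" or "side" or "wrist"; returns (picture, depth): 420x560x3 uint8, blue, green, red; 420x560 float32, m along the optical axis (not along the pixel's ray), 0 where there is no reading.
- robot.camera_model(name): a dict with "fx", "fy", "cx", "cy" (pixels), "R" (3x3) and "t" (3): a world point X has camera coordinates R X + t. Camera axes: x right, y down, z forward; pixel columns grow to the right and rows downward; lengths in m; the calibration is good to about 2 mm. A picture is of the moment at which its call begins: read the wrist's pose just before it. camera_model takes no time and is no camera call; for the wrist camera it gives the pose at the moment of the call.
- robot.job_done(): hands the job in; it is judged then, once.
Trained networks look in the newest picture that a camera, given by its name, has taken for a name from the list of things; names that differ only in an ending like _2 or _b are one class to them, and where a whole thing is asked for, a point or a joint stands for the part that bears it (a point fixed in the world has none). Each returns a list of dicts, best first, with "confidence" (0 to 1); they miss things now and then, are a little off and sometimes report something else, mostly with a low value. They report only what shows in the picture. A call takes as long as a camera call. They do not tell look-alikes from the thing itself.
- robot.recognise(camera, thing): "pixel" ([column, row] in pixels, amid what is visible of it).
The state is a dict: "time_s": time; "qpos": joint angles; "qvel": joint speeds; "joint_torque": joint torques, N m; "tool_pos": TCP position; "orientation": TCP orientation; "wrist_force": force on the tool from outside, world axes, zero at the start; "torque": the same for the moment, N m; "width": opening from 0.0 (shut) to 1.0 (fully open); "finger_force": force on a finger pad.
Only numpy, scipy, OpenCV 4.12 (cv2) and the standard library are available. Lean on these libraries where they do the work, as an engineer would, in place of code of your own. Each camera call takes 0.05 s, during which the arm holds its last target. There are 200 camera calls.

TASK

Let the carton out of its lane: lift the holding pawl off the ratchet wheel and throw it right over so that it stays back, then turn the wheel backwards (clockwise seen from above) until the gate arm is fully open. Then slide the carton along the bench, out past the gate, onto the middle of the black mat, and leave the pawl thrown back and the gate open. Do not tip the carton or disturb the tape rolls, pen cup and bottle that stand around.

Things in the scene. Friction and masses are not known exactly. Their poses are not given: they have to be found in the camera images.
- lane: fixed metal carton lane with ratchet gate. Origin on the wheel's vertical axis at bench level, z up; 'local' means this frame, mm. Two walls 8 thick, 45 high, y 16 to 150, inner faces at x 63 and 161 (centre line x 112); no floor, both ends open but for the gate arm at the -y end. Base plate under wheel and pawl: x -75 to 50, y -80 to 105, 8 high. The carton leaves towards -y.
- ratchet_wheel (a joint): turn of the ratchet wheel about its vertical axis (rad): 0 gate closed, grows turned backwards (clockwise from above), 1.6 gate fully open at its stop. Steel disc of radius 54, top at z 56, 12 saw teeth standing on its rim to z 68. With the pawl down it turns back only until a tooth meets the pawl (about 0.14). Friction 0.06 N m, stays where left.
- gate_tip (a point): middle of the gate arm's outer end. The arm is a bar fixed to the wheel and turning with it: 18 wide, z 18 to 40, reaching 172 from the wheel axis, along local +x across the lane when closed, along local -y when open.
- crank_peg (a point): upright black crank peg on the wheel, diameter 18, z 56 to 115, standing 29 from the wheel axis; this point is on the peg's axis at z 95 and moves with the wheel: local x = 29 cos(0.349 - q), y = 29 sin(0.349 - q), q the wheel's joint value.
- pawl (a joint): lift of the pawl about its level hinge (rad): 0 down in the teeth, 2.0 thrown right back against its stop. Hinge axis along local x through (-47, 75, 90). It falls by its own weight to the side it leans (balance near 1.5). Steel bar 12 wide, 75 from hinge to tip, along local -y when down.
- pawl_pin (a point): mid-length of the pawl's level handle pin, which is 10 in diameter, 40 long and sticks out to local -x from near the pawl's tip; 29 from the bar's centre line. Pawl down: local (-76, 13, 83). Lifting carries it in an arc of radius 62 about the hinge, up over the top towards local +y, to about (-76, 107, 149). Free room beside and below it.
- carton: sealed cardboard carton, 90 (its x) by 110 (its y) by 60 high, about 0.35 kg; origin at the centre of its underside. It starts in the lane behind the gate, its y along the lane; too wide to grip.
- mat: thin flat black square mat, 220 by 220, fixed on the bench beyond the gate, flush with the bench (the carton slides onto it freely); origin at its centre.
- wide_tape: roll of packing tape lying flat, 100 in diameter, 50 high, loose bystander; origin at the centre of its underside.
- narrow_tape: roll of tape lying flat, 90 in diameter, 24 high, loose bystander; origin at the centre of its underside.
- pen_cup: empty grey pen cup, 76 in diameter at the rim, 95 high, loose bystander; origin at the centre of its underside.
- glue: white glue bottle, 60 in diameter, 150 high, loose bystander; origin at the centre of its underside.
There are look-alikes about, which are no part of the job. Leave any red look-alike of the carton alone.

How it is judged:
On the way, in this order (a step that is already met when the one before it is completed fails the run):
1. the pawl is lifted and thrown back (value of joint pawl above 1.75 rad), for 0.2 s.
2. the wheel is turned backwards until the gate is open, the pawl staying back (value of joint ratchet_wheel above 1.42 rad and value of joint pawl above 1.75 rad), for 0.2 s.
At the end, for the whole second after the job is handed in: The carton lies flat and still with its centre within 35 mm of the mat's centre (any yaw), the gate is open (wheel beyond 1.35 rad) and the pawl is thrown back (beyond 1.75 rad) (horizontal distance between carton and mat below 0.035 m and height (world z) of carton below 0.006 m and angle between carton's own z axis and vertical below 0.1 rad and linear speed of carton below 0.02 m/s and value of joint ratchet_wheel above 1.35 rad and value of joint pawl above 1.75 rad); the robot touches nothing.
It fails at once if wide_tape is shifted by more than 25 mm (distance of wide_tape from where it was at the start of the episode above 0.025 m).
It fails at once if narrow_tape is shifted by more than 25 mm (distance of narrow_tape from where it was at the start of the episode above 0.025 m).
It fails at once if pen_cup is shifted by more than 25 mm (distance of pen_cup from where it was at the start of the episode above 0.025 m).
It fails at once if glue is shifted by more than 25 mm (distance of glue from where it was at the start of the episode above 0.025 m).
It fails at once if the carton is tipped by more than 0.35 rad (angle between carton's own z axis and vertical above 0.35 rad).
It also fails if it takes over 72 s, if anything falls off the work surface, if the arm or the gripper's body presses on something with over 40 N, if the wrist force passes 120 N, or if a joint passes its speed limit or range.

## Working session

There is one attempt and no reset: what is moved stays moved. The work goes in short steps, Python scripts to look and compute and a tool call to move; the robot and the scene stay as the last step left them, time stands still between calls to the robot, and variables do not carry over. Pictures are saved under pics/ and viewed, at most 10 in all, crops included, and the job is handed in when it is done.

Besides the shell and the picture viewer there is one more tool, called after "Call:" as a command line: name --argument value ..., lists and objects as JSON in quotes. arm_command: Moves the arm, as the interface text tells. Its arguments: {"type":"object","properties":{"rows":{"type":"array","items":{"type":"number"}},"force":{"type":"number"}},"required":["rows"]}

```bash
mkdir -p pics; cat > h.py <<'E'
import numpy as np, cv2
from cell import robot
def w(cam,px,depth,m=None):
    m=m or robot.camera_model(cam); u,v=px; i,j=int(round(v)),int(round(u))
    p=depth[max(i-2,0):i+3,max(j-2,0):j+3]; p=p[p>0]; z=np.median(p) if p.size else np.nan
    c=np.array([(u-m['cx'])/m['fx']*z,(v-m['cy'])/m['fy']*z,z]); return m['R'].T@(c-m['t'])
E
python3 - <<'E'
from h import *
for cam in ("scene","side"):
    im,d=robot.snapshot(cam); cv2.imwrite(f"pics/{cam}0.png",im); np.save(f"{cam}0.npy",d)
    for t in ["lane","ratchet_wheel","gate_tip","crank_peg","pawl","pawl_pin","carton","mat","wide_tape","narrow_tape","pen_cup","glue"]:
        print(cam,t,[(np.round(r['pixel']).astype(int).tolist(),round(r['confidence'],2),np.round(w(cam,r['pixel'],d),3).tolist()) for r in robot.recognise(cam,t)])
print(robot.sense())
E
```

```text
scene lane [([317, 194], 0.73, [0.55, 0.076, 0.049])]
scene ratchet_wheel [([310, 186], 0.93, [0.522, 0.067, 0.059]), ([310, 165], 0.67, [0.456, 0.098, 0.085])]
scene gate_tip [([310, 189], 0.82, [0.532, 0.064, 0.057])]
scene crank_peg [([312, 189], 0.55, [0.537, 0.065, 0.059])]
scene pawl [([318, 163], 0.62, [0.461, 0.123, 0.087])]
scene pawl_pin [([309, 160], 0.54, [0.437, 0.106, 0.086])]
scene carton [([347, 201], 0.95, [0.626, 0.125, 0.061]), ([376, 170], 0.7, [0.524, 0.282, 0.058]), ([412, 201], 0.69, [0.694, 0.282, 0.061])]
scene mat [([216, 230], 0.84, [0.532, -0.214, 0.001]), ([312, 166], 0.17, [0.46, 0.102, 0.083])]
scene wide_tape [([311, 253], 0.93, [0.713, -0.018, 0.002])]
scene narrow_tape [([150, 241], 0.96, [0.506, -0.384, -0.001])]
scene pen_cup [([379, 234], 0.88, [0.789, 0.114, 0.08]), ([153, 243], 0.42, [0.517, -0.376, 0.001]), ([347, 201], 0.27, [0.627, 0.126, 0.061])]
scene glue [([234, 168], 0.93, [0.382, -0.109, 0.083])]
side lane [([247, 190], 0.74, [0.505, 0.057, 0.058]), ([250, 192], 0.45, [0.51, 0.041, 0.059])]
side ratchet_wheel [([252, 191], 0.63, [0.513,
[... 858 characters left out ...]
'qpos': array([ 2.58602463e-01,  3.84703143e-01,  7.91017604e-03, -1.14462974e-05,
       -1.19395142e+00, -2.58612025e-01]), 'qvel': array([ 4.94636841e-04, -3.09511293e-04, -7.95193693e-04, -3.05191303e-04,
        3.67009484e-05,  6.87610145e-04]), 'joint_torque': array([-6.84659117e-04, -3.92089069e+01,  1.88618696e+01,  4.19071555e+00,
       -3.51338058e-04, -4.39513279e-07]), 'tool_pos': array([6.24997882e-01, 3.51771685e-05, 2.03512468e-01]), 'orientation': array([-2.22139064e+00,  2.22142123e+00, -2.65698933e-05]), 'wrist_force': array([ 0.26029171, -0.32306253,  0.17692632]), 'torque': array([ 0.02023796, -0.04315008,  0.02485172]), 'finger_force': 0.0, 'width': 0.9982755359300161}
```

View pics/scene0.png

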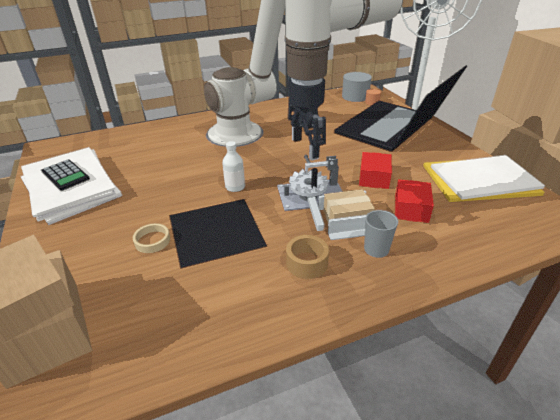

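View pics/side0.png

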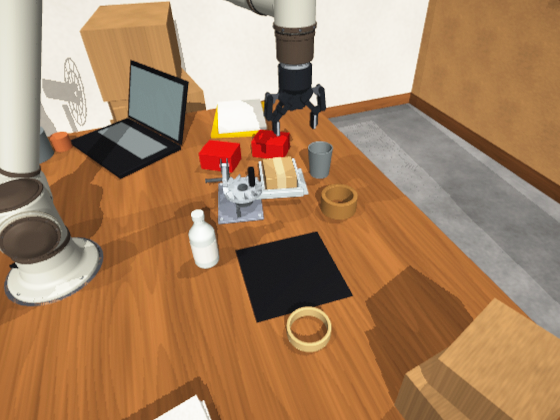

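The scene view shows the wheel and pawl mechanism at about (310,186) and the kraft carton in its lane at (347,203). The two red boxes at (376,170) and (412,201) are the look-alikes. The mat is at (217,231), the bottle at (234,168), the wide tape at (308,257), the cup at (379,234) and the narrow tape at (152,238). The side view agrees. Next I'll look from above with the wrist camera.

Call:
arm_command --rows '[0,0,0,-20,0,50,85,0,0,0,-50,10,100,85,0,0,0,-80,20,150,85,0,0,0,-80,20,200,85,0,0,0,-80,20,200,85,0,0,0,-80,20,200,85]'

```text
time_s: 1.9
tool_pos: [0.5456, 0.0202, 0.4083]
orientation: [-2.216, 2.215, -0.008]
wrist_force: [-0.8, -0.5, 0.3]
width: 0.996
finger_force: 0.0
```

```bash
python3 - <<'E'
from h import *
cam="wrist"
m=robot.camera_model(cam)
im,d=robot.snapshot(cam); cv2.imwrite("pics/w1.png",im); np.save("w1.npy",d)
import pickle; pickle.dump(m,open("w1.pkl","wb"))
print(m['t'],-m['R'].T@m['t'], m['R'].round(2), robot.sense()['tool_pos'])
for t in ["lane","ratchet_wheel","gate_tip","crank_peg","pawl","pawl_pin","carton","mat","wide_tape","pen_cup","glue"]:
    print(cam,t,[(np.round(r['pixel']).astype(int).tolist(),round(r['confidence'],2),np.round(w(cam,r['pixel'],d,m),3).tolist()) for r in robot.recognise(cam,t)])
E
```

```text
[ 0.54824115 -0.10549051  0.5670436 ] [ 0.54342788 -0.04694193  0.57941146] [[-1.   -0.   -0.01]
 [-0.    0.96  0.26]
 [ 0.01  0.26 -0.96]] [0.54504169 0.02030129 0.40521269]
wrist lane [([308, 190], 0.73, [0.507, 0.07, 0.062]), ([306, 182], 0.51, [0.509, 0.06, 0.057])]
wrist ratchet_wheel [([310, 181], 0.88, [0.504, 0.058, 0.057])]
wrist gate_tip [([308, 181], 0.7, [0.506, 0.058, 0.057]), ([233, 221], 0.38, [0.618, 0.12, 0.061])]
wrist crank_peg [([311, 181], 0.75, [0.502, 0.059, 0.057])]
wrist pawl [([344, 219], 0.66, [0.456, 0.107, 0.088])]
wrist pawl_pin [([347, 217], 0.81, [0.452, 0.104, 0.088])]
wrist carton [([321, 319], 0.84, [0.479, 0.287, 0.06]), ([230, 220], 0.77, [0.623, 0.118, 0.061]), ([216, 326], 0.65, [0.653, 0.302, 0.06])]
wrist mat [([293, 34], 0.92, [0.53, -0.151, 0.002])]
wrist wide_tape [([133, 111], 0.63, [0.775, -0.041, 0.007])]
wrist pen_cup [([141, 232], 0.75, [0.78, 0.155, 0.013])]
wrist glue [([431, 58], 0.74, [0.367, -0.105, 0.116])]
```

View pics/w1.png

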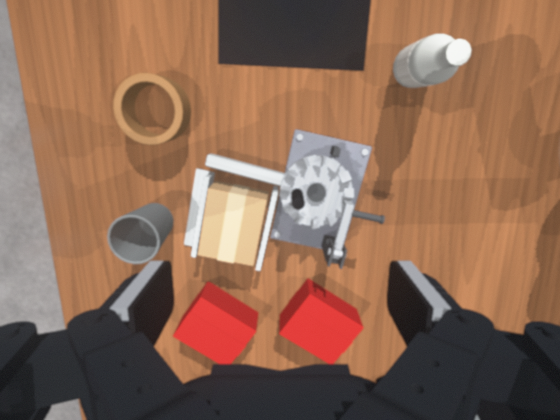

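The overhead picture shows:
- wheel centre about (316,190)
- black peg at (298,198)
- pawl bar from (350,208) to (335,255), with its pin reaching right to (383,218)
- gate arm from (285,180) to (208,160)
- carton at (233,225)
- mat at the top

The red boxes are at (217,325) and (320,322). Now I'll fit the poses from depth.

```bash
cat > fit.py <<'E'
from h import *
import pickle
from scipy.optimize import minimize
def cloud(d,m):
    v,u=np.mgrid[:420,:560]; c=np.stack([(u-m['cx'])/m['fx']*d,(v-m['cy'])/m['fy']*d,d],-1)
    P=(c-m['t'])@m['R']; P[d<=0]=np.nan; return P
E
python3 - <<'E'
from fit import *
m=pickle.load(open("w1.pkl","rb")); d=np.load("w1.npy"); im=cv2.imread("pics/w1.png")
P=cloud(d,m); z=P[...,2]
hsv=cv2.cvtColor(im,cv2.COLOR_BGR2HSV)
def reg(c,r,lo,hi): return (z>lo)&(z<hi)&(np.hypot(P[...,0]-c[0],P[...,1]-c[1])<r)
red=(hsv[...,1]>200)
cm=reg((.625,.12),.1,.056,.066)&~red; cm&=hsv[...,1]>40
rc=cv2.minAreaRect((P[cm][:,:2]*1000).astype(np.float32)); print("carton",rc)
# lane fit: walls (z~45) points
wm=reg((.625,.12),.14,.040,.049); W=P[wm][:,:2]*1000
wh=reg((.505,.06),.058,.052,.060); print("wheel mean",P[wh].mean(0), cv2.minEnclosingCircle((P[wh][:,:2]*1000).astype(np.float32)))
pb=reg((.5,.07),.16,.004,.012)
B=P[pb][:,:2]*1000
def loc(p,X):
    c,s=np.cos(p[2]),np.sin(p[2]); D=X-p[:2]; return np.stack([c*D[:,0]+s*D[:,1],-s*D[:,0]+c*D[:,1]],1)
def box(L,x0,x1,y0,y1): return np.hypot(np.maximum(0,np.maximum(x0-L[:,0],L[:,0]-x1)),np.maximum(0,np.maximum(y0-L[:,1],L[:,1]-y1)))
def cost(p):
    L=loc(p,W); e=np.minimum(box(L,55,63,16,150),box(L,161,169,16,150))
    b=box(loc(p,B),-75,50,-80,105)
    return np.minimum(e,15).sum()/len(W)+np.minimum(b,15).sum()/len(B)
best=min((minimize(cost,[x,y,a],method="Nelder-Mead",options=dict(maxiter=2000)) for a in (-.35,-.2,-.1) for x in (500,515) for y in (50,65)),key=lambda r:r.fun)
print(best.x,best.fun,len(W),len(B))
L=loc(best.x,W);print("walls x hist",np.histogram(L[:,0],bins=np.arange(50,176,6))); print("y",np.percentile(L[:,1],[2,98]))
LB=loc(best.x,B);print("base",np.percentile(LB,[2,98],axis=0))
Cc=loc(best.x,np.array([rc[0]]));print("carton local",Cc)
# dark mat
mk=(im.max(2)<40)&(abs(z)<.01)&(P[...,1]<0);print("mat edge near",np.nanmax(P[mk][:,1]),np.nanpercentile(P[mk][:,0],[1,99]))
# scene/side mat
for cam in("scene","side"):
    M=robot.camera_model(cam);Q=cloud(np.load(cam+"0.npy"),M);I=cv2.imread(f"pics/{cam}0.png")
    k=(I.max(2)<45)&(abs(Q[...,2])<.012)&(abs(Q[...,0]-.52)<.2)&(abs(Q[...,1]+.22)<.2)
    k=cv2.morphologyEx(k.astype(np.uint8),cv2.MORPH_OPEN,np.ones((3,3)))>0
    print(cam,"mat",cv2.minAreaRect((Q[k][:,:2]*1000).astype(np.float32)))
    for n,c,lo,hi in(("wt",(.74,-.02),.045,.055),("cup",(.77,.12),.085,.1),("nt",(.5,-.39),.018,.028),("glue",(.37,-.12),.02,.1)):
        k=(Q[...,2]>lo)&(Q[...,2]<hi)&(np.hypot(Q[...,0]-c[0],Q[...,1]-c[1])<.09)
        if k.sum()>4: print(n,k.sum(),cv2.minEnclosingCircle((Q[k][:,:2]*1000).astype(np.float32)))
E
```

```text
carton ((613.4868774414062, 122.88023376464844), (130.1578826904297, 103.87799835205078), 77.93588256835938)
wheel mean [0.49576188 0.068126   0.05675174] ((495.05462646484375, 73.90061950683594), 54.978363037109375)
[ 4.93657771e+02  6.98718440e+01 -2.24813498e-01] 7.198977295309792 1620 3684
walls x hist (array([ 63, 341,  84,  31,  36,  35,  29,  37,  30,  33,  34,  36,  29,
        36,  48,  32,  34,  32, 230, 287]), array([ 50,  56,  62,  68,  74,  80,  86,  92,  98, 104, 110, 116, 122,
       128, 134, 140, 146, 152, 158, 164, 170]))
y [ -7.70188846 152.12515998]
base [[-72.54885832 -74.66429487]
 [ 73.47718061 106.24105624]]
carton local [[104.99681901  78.38732118]]Traceback (most recent call last):
  File "<stdin>", line 27, in <module>
    res = np.fmax.reduce(a, axis=axis, out=out, **kwargs)
ValueError: zero-size array to reduction operation fmax which has no identity
```

```bash
python3 - <<'E'
from fit import *
for cam in("scene","side"):
    M=robot.camera_model(cam);Q=cloud(np.load(cam+"0.npy"),M);I=cv2.imread(f"pics/{cam}0.png")
    k=(I.max(2)<60)&(abs(Q[...,2])<.015)&(abs(Q[...,0]-.52)<.2)&(abs(Q[...,1]+.22)<.2)
    k=cv2.morphologyEx(k.astype(np.uint8),cv2.MORPH_OPEN,np.ones((5,5)))>0
    print(cam,"mat",k.sum(),cv2.minAreaRect((Q[k][:,:2]*1000).astype(np.float32)) if k.any() else 0)
    for n,c,lo,hi in(("wt",(.74,-.02),.045,.055),("cup",(.77,.12),.085,.1),("nt",(.5,-.39),.018,.028),("glue",(.37,-.12),.02,.1),("redA",(.48,.29),.055,.065),("redB",(.66,.29),.055,.065)):
        k=(Q[...,2]>lo)&(Q[...,2]<hi)&(np.hypot(Q[...,0]-c[0],Q[...,1]-c[1])<.09)
        if k.sum()>4: print(n,k.sum(),cv2.minEnclosingCircle((Q[k][:,:2]*1000).astype(np.float32)))
o=np.array([494,70.]);a=-.225;R=np.array([[np.cos(a),-np.sin(a)],[np.sin(a),np.cos(a)]])
f=lambda x,y:(o+R@[x,y]).round(1)
for n,p in dict(peg=(27.3,9.9),pin=(-76,13),pinTop=(-76,75),pinEnd=(-76,107),hinge=(-47,75),exit=(112,16),carton=(112,78),back=(112,150),gateopen=(0,-172)).items(): print(n,f(*p))
# measured pin, pawl points in wrist cam
m=pickle.load(open("w1.pkl","rb"));d=np.load("w1.npy");P=cloud(d,m)
for u,v in((370,216),(383,218),(360,214),(350,208),(340,240),(335,255),(297,190),(297,200),(316,190)): print(u,v,(P[v,u]*1000).round())
E
```

```text
scene mat 4156 ((529.7796630859375, -214.6322021484375), (215.9418182373047, 219.70042419433594), 87.57012939453125)
wt 508 ((739.995361328125, -44.493106842041016), 50.62216567993164)
cup 295 ((762.3141479492188, 136.7430419921875), 38.90602111816406)
nt 279 ((510.33612060546875, -376.387451171875), 46.38949203491211)
glue 486 ((358.74188232421875, -107.8176040649414), 30.415790557861328)
redA 596 ((484.56549072265625, 309.2121276855469), 70.0965347290039)
redB 818 ((660.0322875976562, 314.577880859375), 69.1321029663086)
side mat 6464 ((528.3473510742188, -214.74940490722656), (220.1531219482422, 217.80136108398438), 87.29361724853516)
wt 360 ((736.344482421875, -44.46031951904297), 51.073787689208984)
cup 186 ((760.1854248046875, 137.20533752441406), 39.65480041503906)
nt 531 ((506.7200622558594, -376.7791442871094), 45.85459518432617)
glue 689 ((351.1152038574219, -108.3065185546875), 30.255287170410156)
redA 535 ((480.4356689453125, 309.0137023925781), 69.13640594482422)
redB 450 ((657.9564208984375, 314.84954833984375), 69.44237518310547)
peg [522.8  73.6]
pin [422.8  99.6]
pinTop [436.6 160.1]
pinEnd [443.8 191.3]
hinge [464.9 153.6]
exit [606.7  60.6]
carton [620.6 121. ]
back [636.6 191.2]
gateopen [455.6 -97.7]
370 216 [419. 102.  88.]
383 218 [400. 105.  88.]
360 214 [434.  99.  88.]
350 208 [448.  90.  88.]
340 240 [460. 140.  86.]
335 255 [467. 160.  94.]
297 190 [523.  68.  74.]
297 200 [525.  72. 116.]
316 190 [495.  70.  64.]
```

Lane frame: origin (494,70) mm, yaw -0.225. The predicted pin and peg positions match the depth readings, and the mat centre is (529,-215). I'll go above the pin with the fingers closing along local y.

Call:
arm_command --rows '[0,0,0.15,-14,9,-22,85,0,0,0.3,-28,18,-45,85,0,0,0.45,-42,27,-68,85,0,0,0.6,-56,36,-90,85,0,0,0.75,-70,45,-115,80,0,0,0.9,-84,54,-140,75,0,0,1.05,-98,63,-160,70,0,0,1.2,-112,72,-185,65,0,0,1.349,-126,80.5,-200,65,0,0,1.349,-126,80.5,-240,65,0,0,1.349,-126,80.5,-260,65,0,0,1.349,-126,80.5,-260,65]'

```text
time_s: 3.7
tool_pos: [0.4169, 0.0995, 0.1411]
orientation: [3.118, -0.347, -0.008]
wrist_force: [-0.7, -0.2, 0.2]
width: 0.76
finger_force: 0.0
```

```bash
python3 - <<'E'
from fit import *
m=robot.camera_model("wrist"); im,d=robot.snapshot("wrist"); cv2.imwrite("pics/w2.png",im)
print(robot.sense()['tool_pos'])
P=cloud(d,m)*1000
# pin points: in lane frame near x<-58, z>80
o=np.array([494,70.]);a=-.225;c,s=np.cos(a),np.sin(a)
D=P[...,:2]-o;X=c*D[...,0]+s*D[...,1];Y=-s*D[...,0]+c*D[...,1]
k=(X<-58)&(X>-100)&(P[...,2]>80)&(P[...,2]<93)&(abs(Y-13)<25)
print(k.sum(), X[k].min() if k.any() else 0, X[k].max() if k.any() else 0, np.median(Y[k]),np.median(P[...,2][k]))
E
```

```text
[0.41858756 0.1001695  0.14301135]
984 -99.9896869853915 -58.01509771681663 17.66067856424857 88.04080696161344
```

View pics/w2.png

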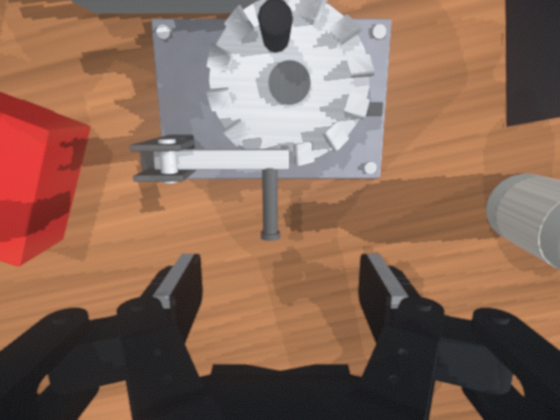

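The wrist view shows the pin from (270,170) to (270,238), between the fingers at columns 200 and 360. It sits about 3 mm towards +y of where I predicted. I'll descend and grip it.

Call:
arm_command --rows '[0,0,0,1,3,-40,65,0,0,0,1,3,-78,65,0,0,0,1,3,-78,40,0,0,0,1,3,-78,20,0,0,0,1,3,-78,5,0,0,0,1,3,-78,5,0,0,0,1,3,-78,5,0,0,0,1,3,-78,5]' --force 30

```text
time_s: 4.55
tool_pos: [0.4204, 0.1038, 0.0664]
orientation: [-3.121, 0.347, -0.002]
wrist_force: [-0.6, -0.5, -0.5]
width: 0.063
finger_force: 0.0
```

```bash
python3 - <<'E'
from fit import *
m=robot.camera_model("wrist"); im,d=robot.snapshot("wrist"); cv2.imwrite("pics/w3.png",im)
s=robot.sense();print(s['tool_pos'],s['width'],s['finger_force'],s['wrist_force'])
E
```

```text
[0.42024357 0.10367432 0.06609971] 0.05891883352015675 0.0 [-0.20787441 -1.0771408  -0.57264726]
```

View pics/w3.png

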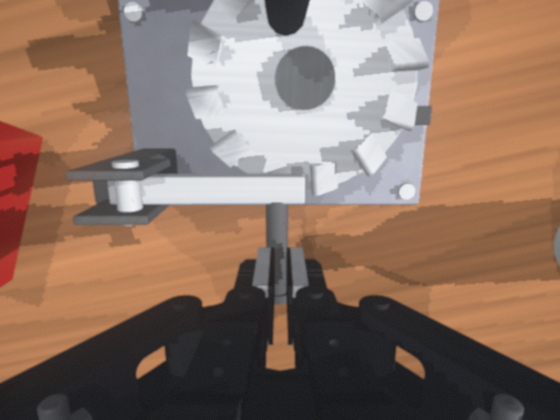

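The picture shows the closed pads at columns 255–305, with the pin at columns 265–288 running under or between them. I'll check the heights by depth.

```bash
python3 - <<'E'
from fit import *
m=robot.camera_model("wrist"); im,d=robot.snapshot("wrist")
P=cloud(d,m)*1000
o=np.array([494,70.]);a=-.225;c,s=np.cos(a),np.sin(a)
for v in (215,235,246,252,260,275,290,297,310):
  for u in (258,264,270,280,290,297,303):
    p=P[v,u];D=p[:2]-o; print((u,v),np.round([c*D[0]+s*D[1],-s*D[0]+c*D[1],p[2]]).astype(int),end=" ")
  print()
E
```

```text
(258, 215) [-85  31   1] (264, 215) [-85  27   0] (270, 215) [-59  20  88] (280, 215) [-58  16  89] (290, 215) [-84   9   2] (297, 215) [-84   4   2] (303, 215) [-85   0   0] 
(258, 235) [-99  31   1] (264, 235) [-100   27    0] (270, 235) [-68  20  88] (280, 235) [-68  16  87] (290, 235) [-100    9    0] (297, 235) [-99   4   2] (303, 235) [-99   0   2] 
(258, 246) [-107   31    1] (264, 246) [-107   27    1] (270, 246) [-72  20  89] (280, 246) [-72  16  89] (290, 246) [-107    9    1] (297, 246) [-107    4    1] (303, 246) [-107   -1    1] 
(258, 252) [-69  25 103] (264, 252) [-69  22 103] (270, 252) [-69  20 103] (280, 252) [-76  16  88] (290, 252) [-69  12 104] (297, 252) [-69   9 104] (303, 252) [-112   -1    0] 
(258, 260) [-69  24 112] (264, 260) [-69  22 112] (270, 260) [-69  20 111] (280, 260) [-79  16  89] (290, 260) [-9223372036854775808 -9223372036854775808 -9223372036854775808] (297, 260) [-69   9 111] (303, 260) [-69   7 113] 
(258, 275) [-69  23 125] (264, 275) [-69  21 124] (270, 275) [-69  19 124] (280, 275) [-87  16  88] (290, 275) [-69  12 124] (297, 275) [-69  10 124] (303, 275) [-69   8 124] 
(258, 290) [-69  23 135] (264, 290) [-70  21 133] (270, 290) [-71  19 132] (280, 290) [-94  16  88] (290, 290) [-70  13 132] (297, 290) [-68  11 136] (303, 290) [-68   9 137] 
(258, 297) [-68  22 141] (264, 297) [-68  21 141] (270, 297) [-73  19 132] (280, 297) [-97  16  89] (290, 297) [-73  13 132] (297, 297) [-68  11 141] (303, 297) [-68   9 141] 
(258, 310) [-68  22 148] (264, 310) [-71  21 143] (270, 310) [-78  19 132] (280, 310) [-158   15    1] (290, 310) [-78  12 132] (297, 310) [-68  11 148] (303, 310) [-67   9 149] <stdin>:7: RuntimeWarning: invalid value encountered in cast
```

```bash
python3 - <<'E'
from fit import *
for cam in("scene","side"):
    im,d=robot.snapshot(cam);P=cloud(d,robot.camera_model(cam))*1000
    k=(np.hypot(P[...,0]-420,P[...,1]-103.5)<22)&(P[...,2]>15)
    print(cam,k.sum(),np.histogram(P[...,2][k],bins=np.arange(20,200,10)))
    u,v=np.nonzero(k)[1],np.nonzero(k)[0]
    if cam=="side":
        cu,cv=int(u.mean()),int(v.mean()); cv2.imwrite("pics/side1.png",cv2.resize(im[max(cv-60,0):cv+60,cu-80:cu+80],(800,600),interpolation=cv2.INTER_CUBIC))
E
```

```text
scene 445 (array([ 0,  0,  0,  0,  0,  1, 15, 12, 31, 38, 37, 30, 43, 31, 23, 29, 23]), array([ 20,  30,  40,  50,  60,  70,  80,  90, 100, 110, 120, 130, 140,
       150, 160, 170, 180, 190]))
side 302 (array([ 0,  0,  0,  0,  0,  0, 52, 12, 27, 25, 24,  6,  3,  4, 17,  6,  7]), array([ 20,  30,  40,  50,  60,  70,  80,  90, 100, 110, 120, 130, 140,
       150, 160, 170, 180, 190]))
```

View pics/side1.png

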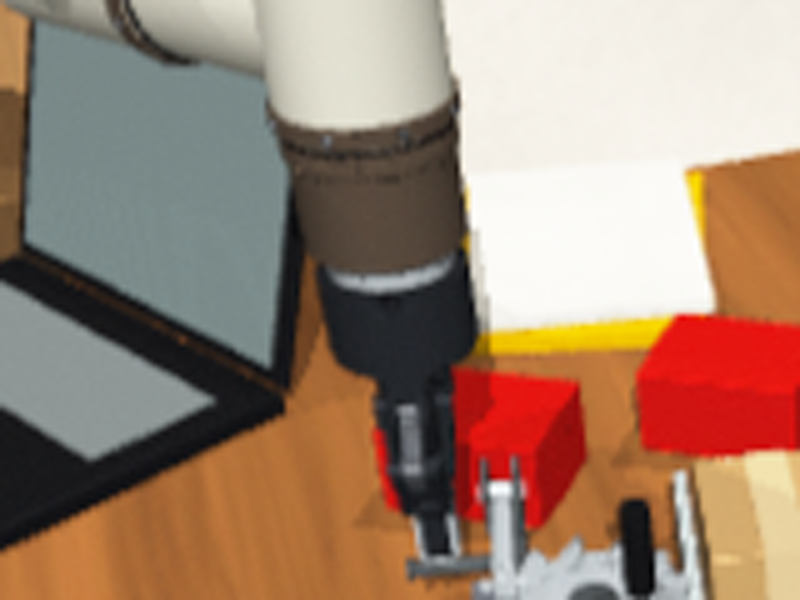

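The side crop shows the closed fingertips ending just above the pin. So the true tip is about 30 mm above the reported TCP. I'll open, go 31 mm lower and close again.

Call:
arm_command --rows '[0,0,0,0,0,0,45,0,0,0,0,0,0,45,0,0,0,0,0,0,45,0,0,0,0,0,-15,45,0,0,0,0,0,-31,45,0,0,0,0,0,-31,25,0,0,0,0,0,-31,3,0,0,0,0,0,-31,3,0,0,0,0,0,-31,3,0,0,0,0,0,-31,3]' --force 30

```text
time_s: 5.75
tool_pos: [0.4209, 0.1052, 0.0354]
orientation: [-3.119, 0.347, -0.004]
wrist_force: [-2.8, 6.5, -1.0]
width: 0.104
finger_force: 29.2
```

The pin is gripped (8.9 mm, 29 N). I'll follow the arc, the first part first.

Call:
arm_command --rows '[0,0,0,0,0,9.4,3,0,0,0,0.2,0.7,18.7,3,0,0,0,0.7,3,27.7,3,0,0,0,1.5,6.7,36.3,3,0,0,0,2.7,11.6,44.2,3,0,0,0,2.7,11.6,44.2,3]'

```text
time_s: 6.35
tool_pos: [0.423, 0.1153, 0.08]
orientation: [-3.122, 0.347, -0.002]
wrist_force: [-0.3, -1.7, -0.7]
width: 0.101
finger_force: 29.5
```

Call:
arm_command --rows '[0,0,0,1.4,5.9,7,3,0,0,0,2.9,12.9,13.1,3,0,0,0,4.7,20.6,18.1,3,0,0,0,6.6,29,21.8,3,0,0,0,8.7,37.8,24.2,3,0,0,0,10.7,46.9,25.2,3,0,0,0,12.8,56,24.8,3,0,0,0,13.9,60.7,24,3,0,0,0,13.9,60.7,24,3,0,0,0,13.9,60.7,24,3]'

```text
time_s: 7.35
tool_pos: [0.4366, 0.176, 0.1045]
orientation: [3.122, -0.346, 0.001]
wrist_force: [-4.7, 0.6, 10.5]
width: 0.103
finger_force: 31.9
```

Call:
arm_command --rows '[0,0,0,0,0,0,30,0,0,0,0,0,0,60,0,0,0,0,0,0,60,0,0,0,0,0,0,60,0,0,0,0,0,0,60,0,0,0,0,0,40,60,0,0,0,0,0,80,60,0,0,0,0,0,110,60,0,0,0,0,0,110,60]'

```text
time_s: 8.25
tool_pos: [0.4391, 0.1773, 0.2174]
orientation: [-3.116, 0.346, -0.012]
wrist_force: [0.1, 0.0, -0.7]
width: 0.705
finger_force: 0.0
```

```bash
python3 - <<'E'
from fit import *
print(robot.sense()['tool_pos'])
m=robot.camera_model("wrist");im,d=robot.snapshot("wrist");cv2.imwrite("pics/w4.png",im);P=cloud(d,m)*1000
o=np.array([494,70.]);a=-.225;c,s=np.cos(a),np.sin(a)
D=P[...,:2]-o;X=c*D[...,0]+s*D[...,1];Y=-s*D[...,0]+c*D[...,1];Z=P[...,2]
k=(X<-56)&(X>-68)&(Z>100)&(Z<175)&(Y>40)&(Y<150)
print("pin",k.sum(),np.median(Y[k]),np.median(Z[k]))
k=(abs(X-27)<25)&(abs(Y-10)<30)&(Z>108)&(Z<122)
print("peg",k.sum(),P[k].mean(0),X[k].min(),X[k].max(),Y[k].min(),Y[k].max())
E
```

```text
[0.43908385 0.17731449 0.21738811]
pin 293 98.15893682601003 154.01116986954182
peg 577 [523.73168205  78.67668619 115.15096403] 18.562237013387275 36.166457871979894 5.894952915945944 23.483400961519624
```

View pics/w4.png

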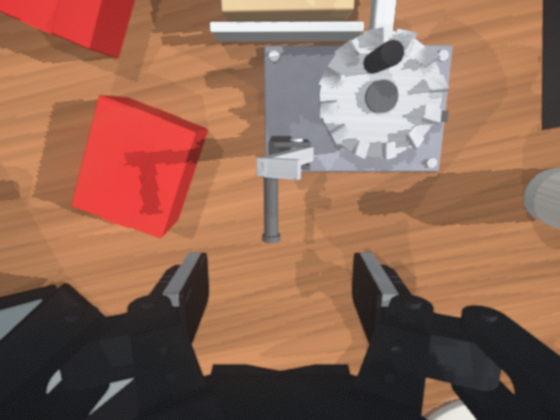

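The pawl is thrown right back: the pin is at (270,210) and its measured height gives about 2.0 rad. The peg top is at (384,55), which is world (524,78), so the wheel axis is (495,74). Now going above the peg.

Call:
arm_command --rows '[0,0,0.1,25,-28,0,45,0,0,0.2,50,-56,0,45,0,0,0.345,75,-84,0,45,0,0,0.345,86,-98,-30,45,0,0,0.345,86,-98,-60,45,0,0,0.345,86,-98,-60,45,0,0,0.345,86,-98,-60,45,0,0,0.345,86,-98,-60,45]'

```text
time_s: 9.1
tool_pos: [0.5234, 0.0784, 0.154]
orientation: [-3.135, -0.195, -0.003]
wrist_force: [0.2, 0.4, 0.4]
width: 0.524
finger_force: 0.0
```

```bash
python3 - <<'E'
from fit import *
print(robot.sense()['tool_pos'],robot.sense()['orientation'])
m=robot.camera_model("wrist");im,d=robot.snapshot("wrist");cv2.imwrite("pics/w5.png",im);P=cloud(d,m)*1000
k=(np.hypot(P[...,0]-524,P[...,1]-78)<20)&(P[...,2]>108)&(P[...,2]<122)
print("peg",k.sum(),P[k].mean(0),cv2.minEnclosingCircle(P[k][:,:2].astype(np.float32)) if k.any() else 0)
E
```

```text
[0.52335301 0.07842983 0.1539764 ] [-3.13526515 -0.19515203 -0.00342494]
peg 677 [524.96927373  77.63350684 115.2641512 ] ((523.86474609375, 77.53652954101562), 8.985146522521973)
```

Call:
arm_command --rows '[0,0,0,0.5,-1,-40,45,0,0,0,0.5,-1,-80,45,0,0,0,0.5,-1,-102,45,0,0,0,0.5,-1,-102,30,0,0,0,0.5,-1,-102,10,0,0,0,0.5,-1,-102,10,0,0,0,0.5,-1,-102,10,0,0,0,0.5,-1,-102,10]' --force 20

```text
time_s: 9.95
tool_pos: [0.5241, 0.0775, 0.0521]
orientation: [-3.134, -0.194, -0.005]
wrist_force: [-0.4, 2.4, -1.0]
width: 0.202
finger_force: 22.5
```

Call:
arm_command --rows '[0,0,-0.14,0.2,-4.1,0,10,0,0,-0.28,-0.2,-8.1,0,10,0,0,-0.42,-1.1,-12.1,0,10,0,0,-0.56,-2.5,-15.8,0,10,0,0,-0.7,-4.5,-19.4,0,10,0,0,-0.7,-4.5,-19.4,0,10]'

```text
time_s: 10.55
tool_pos: [0.5187, 0.0584, 0.0521]
orientation: [-3.008, 0.897, -0.002]
wrist_force: [-3.9, 5.6, 1.8]
width: 0.207
finger_force: 22.9
```

Call:
arm_command --rows '[0,0,-0.14,-2.4,-3.2,0,10,0,0,-0.28,-5.3,-6.1,0,10,0,0,-0.42,-8.5,-8.5,0,10,0,0,-0.56,-12.1,-10.5,0,10,0,0,-0.7,-15.9,-12,0,10,0,0,-0.84,-19.8,-12.8,0,10,0,0,-0.89,-21.4,-13,0,10,0,0,-0.89,-21.4,-13,0,10,0,0,-0.89,-21.4,-13,0,10]'

```text
time_s: 11.45
tool_pos: [0.4987, 0.0466, 0.0521]
orientation: [-2.331, 2.098, -0.002]
wrist_force: [-1.5, 8.7, -0.3]
width: 0.203
finger_force: 22.8
```

Call:
arm_command --rows '[0,0,0,0,0,0,45,0,0,0,0,0,0,45,0,0,0,0,0,0,45,0,0,0,0,0,40,45,0,0,0,0,0,90,45,0,0,0,0,0,140,45,0,0,-0.1,0,0,190,45,0,0,-0.2,0,0,240,45,0,0,-0.33,0,0,270,45,0,0,-0.33,0,0,270,45,0,0,-0.33,0,0,270,45]'

```text
time_s: 12.55
tool_pos: [0.4969, 0.0442, 0.321]
orientation: [-1.956, 2.457, 0.0]
wrist_force: [1.1, 0.1, -0.7]
width: 0.528
finger_force: 0.0
```

```bash
python3 - <<'E'
from fit import *
s=robot.sense();print(s['tool_pos'],s['orientation'],s['width'])
m=robot.camera_model("wrist");im,d=robot.snapshot("wrist");cv2.imwrite("pics/w6.png",im);P=cloud(d,m)*1000
k=(np.hypot(P[...,0]-495,P[...,1]-74)<45)&(P[...,2]>108)&(P[...,2]<122)
if k.any():
    c=np.array(cv2.minEnclosingCircle(P[k][:,:2].astype(np.float32))[0]);e=c-[495,74];print("peg",c,"q",.124-np.arctan2(e[1],e[0]))
hsv=cv2.cvtColor(im,cv2.COLOR_BGR2HSV)
k=(np.hypot(P[...,0]-620,P[...,1]-125)<90)&(P[...,2]>56)&(P[...,2]<66)&(hsv[...,1]<200)
n,l,st,ce=cv2.connectedComponentsWithStats(k.astype(np.uint8));i=1+st[1:,4].argmax()
print("carton",cv2.minAreaRect(P[l==i][:,:2].astype(np.float32)))
E
```

```text
[0.49690714 0.04423371 0.32097727] [-1.95641829e+00  2.45667705e+00  4.27889839e-04] 0.5276425238237131
peg [497.8163147   45.23920059] q 1.597185530941764
carton ((622.9041137695312, 130.326904296875), (110.21821594238281, 90.10279846191406), 78.2569808959961)
```

View pics/w6.png

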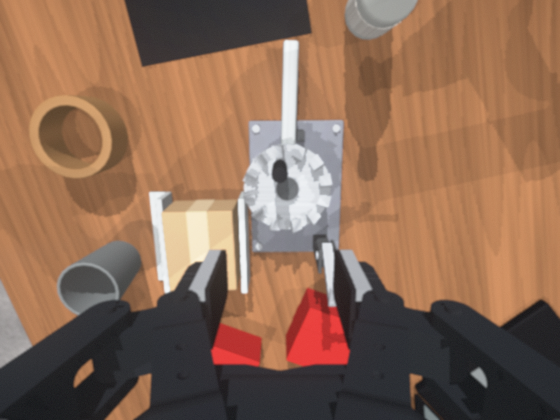

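The gate is fully open: the arm runs from (290,140) to (290,40), and the peg position gives q = 1.597. The carton is at (623,130) with the right dimensions. I'll go behind it and look before descending fully.

Call:
arm_command --rows '[0,0,0,30,34,0,45,0,0,0,60,68,0,45,0,0,0,90,102,0,45,0,0,0,120,136,0,45,0,0,0,143,165,-20,45,0,0,0,143,165,-70,45,0,0,0,143,165,-120,45,0,0,0,143,165,-170,45,0,0,0,143,165,-200,45,0,0,0,143,165,-200,45,0,0,0,143,165,-200,45]'

```text
time_s: 13.7
tool_pos: [0.6402, 0.209, 0.1201]
orientation: [1.956, -2.455, 0.001]
wrist_force: [-0.0, -0.1, 1.3]
width: 0.526
finger_force: 0.0
```

```bash
python3 - <<'E'
from fit import *
s=robot.sense();print(s['tool_pos'],s['orientation'],s['width'])
im,d=robot.snapshot("wrist");cv2.imwrite("pics/w7.png",im)
P=cloud(d,robot.camera_model("wrist"))*1000
for cam in("scene","side"):
    im,d=robot.snapshot(cam);P=cloud(d,robot.camera_model(cam))*1000
    T=s['tool_pos']*1000
    k=(np.hypot(P[...,0]-T[0],P[...,1]-T[1])<35)&(P[...,2]>75)
    print(cam,k.sum(),np.sort(P[...,2][k])[:8].round())
    hsv=cv2.cvtColor(im,cv2.COLOR_BGR2HSV)
    r=(hsv[...,1]>200)&((hsv[...,0]<6)|(hsv[...,0]>174))&(P[...,2]>20)&(P[...,2]<66)&(abs(P[...,0]-645)<45)&(P[...,1]>150)
    print("red near y at x~645",np.percentile(P[...,1][r],1) if r.any() else None)
E
```

```text
[0.6402052  0.20895607 0.12005092] [ 1.95618978e+00 -2.45526097e+00  1.05452591e-03] 0.5258251129462168
scene 937 [151. 152. 152. 152. 153. 153. 153. 153.]
red near y at x~645 251.33296465561435
side 733 [156. 157. 157. 158. 158. 158. 160. 160.]
red near y at x~645 248.71066009123024
```

View pics/w7.png

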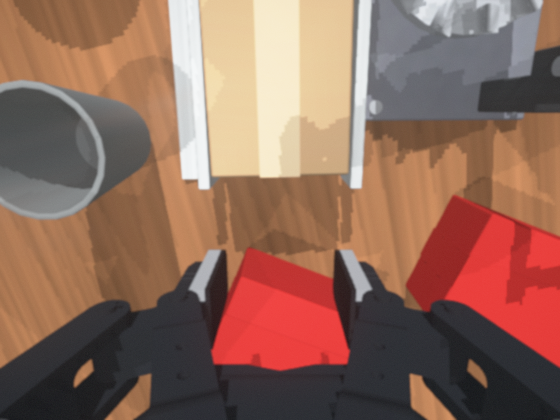

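The carton's back end is at row 177, columns 207–350, with the fingers centred behind it. The red box is clear, its near corner at y≈250. The real tips are about 33 mm above the reported z. I'll go down and push along the lane.

Call:
arm_command --rows '[0,0,0,-1,-5,-40,45,0,0,0,-1,-5,-80,45,0,0,0,-1,-5,-105,45,0,0,0,-1,-5,-120,45,0,0,0,-1,-5,-120,45,0,0,0,-3,-15,-120,45,0,0,0,-5,-25,-120,45,0,0,0,-8,-35,-120,45,0,0,0,-10,-45,-120,45,0,0,0,-13,-55,-120,45,0,0,0,-13,-55,-120,45]'

```text
time_s: 14.95
tool_pos: [0.6266, 0.1526, 0.0013]
orientation: [1.954, -2.459, -0.0]
wrist_force: [-0.3, 0.5, 0.2]
width: 0.526
finger_force: 0.2
```

```bash
cat > cart.py <<'E'
from fit import *
s=robot.sense();T=s['tool_pos']*1000;print(T.round(1),s['wrist_force'].round(1))
for cam in("scene","side"):
    im,d=robot.snapshot(cam);P=cloud(d,robot.camera_model(cam))*1000
    hsv=cv2.cvtColor(im,cv2.COLOR_BGR2HSV)
    k=(P[...,2]>54)&(P[...,2]<66)&(hsv[...,1]<200)&(hsv[...,1]>40)&(hsv[...,0]<30)&(hsv[...,2]>120)&(abs(P[...,0]-570)<130)&(P[...,1]<200)
    n,l,st,_=cv2.connectedComponentsWithStats(k.astype(np.uint8));i=1+st[1:,4].argmax()
    print(cam,[np.round(v,1) for v in cv2.minAreaRect(P[l==i][:,:2].astype(np.float32))])
E
python3 cart.py
```

```text
[626.6 152.6   1.3] [-0.3  0.5  0.2]
scene [array([613.4,  87.6]), array([114.,  95.]), np.float64(76.1)]
side [array([610.7,  87. ]), array([114.5,  89.6]), np.float64(77.0)]
```

The carton slides with the fingers in contact and the wrist force is negligible. I'll continue straight until it clears the lane.

Call:
arm_command --rows '[0,0,0,-2,-9,0,45,0,0,0,-4,-18,0,45,0,0,0,-6,-27,0,45,0,0,0,-8,-36,0,45,0,0,0,-10,-45,0,45,0,0,0,-12,-54,0,45,0,0,0,-14.5,-63,0,45,0,0,0,-16.5,-72,0,45,0,0,0,-19,-82,0,45,0,0,0,-21,-92,0,45,0,0,0,-24.5,-107,0,45,0,0,0,-24.5,-107,0,45]'

```text
time_s: 16.25
tool_pos: [0.6015, 0.045, 0.0007]
orientation: [1.953, -2.458, -0.001]
wrist_force: [0.7, -0.3, 0.4]
width: 0.529
finger_force: 0.0
```

```bash
python3 cart.py
```

```text
[601.5  45.    0.7] [ 0.7 -0.3  0.4]
scene [array([589.7, -21.8]), array([111.9,  94.6]), np.float64(77.5)]
side [array([586.7, -22.6]), array([114.7,  89.9]), np.float64(77.3)]
```

Call:
arm_command --rows '[0,0,0,-3,-10,0,45,0,0,0,-6,-20,0,45,0,0,0,-9,-30,0,45,0,0,0,-12,-40,0,45,0,0,0,-15,-50,0,45,0,0,0,-18,-60,0,45,0,0,0,-21,-70,0,45,0,0,0,-25,-80,0,45,0,0,0,-28,-90,0,45,0,0,0,-31,-100,0,45,0,0,0,-33,-108,0,45,0,0,0,-33,-108,0,45]'

```text
time_s: 17.55
tool_pos: [0.5679, -0.0622, 0.0001]
orientation: [1.953, -2.457, -0.002]
wrist_force: [-0.0, 0.3, -0.1]
width: 0.529
finger_force: 0.0
```

```bash
python3 cart.py
```

```text
[ 5.679e+02 -6.220e+01  1.000e-01] [-0.   0.3 -0.1]
scene [array([ 556.1, -128. ]), array([111.2,  93.7]), np.float64(76.1)]
side [array([ 553.8, -128.2]), array([112.3,  89.8]), np.float64(77.1)]
```

Call:
arm_command --rows '[0,0,0,-3,-10,0,45,0,0,0,-6,-20,0,45,0,0,0,-9,-30,0,45,0,0,0,-12,-40,0,45,0,0,0,-15,-50,0,45,0,0,0,-18,-60,0,45,0,0,0,-21,-69,0,45,0,0,0,-23,-76,0,45,0,0,0,-25,-82,0,45,0,0,0,-26,-86,0,45,0,0,0,-26,-86,0,45]'

```text
time_s: 18.75
tool_pos: [0.5435, -0.1472, 0.0009]
orientation: [1.956, -2.458, 0.0]
wrist_force: [0.5, 0.0, 0.1]
width: 0.523
finger_force: 0.0
```

Call:
arm_command --rows '[0,0,0,3,12,0,45,0,0,0,5,22,0,45,0,0,0,5,22,40,45,0,0,0,5,22,90,45,0,0,0,5,22,140,45,0,0,0,5,22,190,45,0,0,0,5,22,240,45,0,0,0,5,22,280,45,0,0,0,5,22,280,45,0,0,0,5,22,280,45]'

```text
time_s: 19.75
tool_pos: [0.549, -0.1234, 0.2817]
orientation: [-1.957, 2.455, -0.002]
wrist_force: [-0.6, -0.3, -1.2]
width: 0.524
finger_force: 0.0
```

```bash
python3 cart.py; python3 - <<'E'
from fit import *
im,d=robot.snapshot("side");cv2.imwrite("pics/side2.png",im);P=cloud(d,robot.camera_model("side"))*1000
k=(np.hypot(P[...,0]-495,P[...,1]-74)<45)&(P[...,2]>105)&(P[...,2]<122)
if k.any(): e=P[k][:,:2].mean(0)-[495,74];print("peg q",.124-np.arctan2(e[1],e[0]))
E
```

```text
[ 549.  -123.4  281.7] [-0.6 -0.3 -1.2]
scene [array([ 532.1, -213.3]), array([109.6,  95.6]), np.float64(77.6)]
side [array([ 529.6, -212.1]), array([113.9,  90.3]), np.float64(77.1)]
peg q 1.6373207562181906
```

View pics/side2.png

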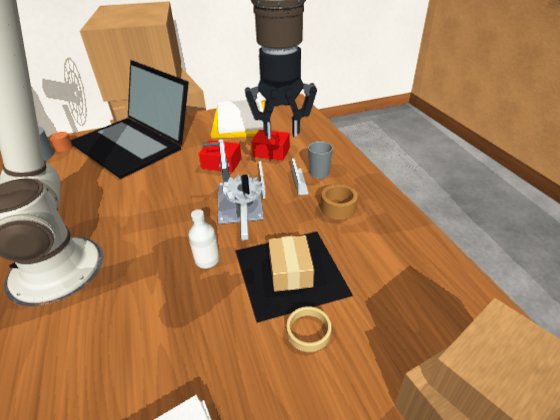

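The carton lies flat on the mat at (291,262). The gate arm is open at (244,215), the pawl is back at (223,155), the bystanders are in place and the gripper is clear. Handing in.

```bash
python3 -c "
from cell import robot; print(robot.job_done())"
```

```text
the job is handed in; nothing more can be done
None
```

I handed the job in, and the call returned no verdict: the pawl is thrown back, the gate is fully open (about 1.6 rad), and the carton is flat, about 3 mm from the mat's centre by camera, with no bystander visibly moved.

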